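# Turn the squeegee round in its holder and step its wear counter to the new-blade bar

## Robot

A 6-joint arm with a two-finger parallel gripper is mounted at the origin on the work surface. World frame = base frame: x ahead of the robot, y to its left, z up, the work surface at z = 0. Lengths are in mm, angles in degrees, forces in N, time in s.
With the tool pointing down it reaches from about 350 to 850 mm from the base axis. Payload 8.1 kg.
Tool frame: the origin (TCP) lies between the finger pads; the fingertips stand 17 mm ahead of it and the grasp point (between the pads) lies 2 mm behind it; z points along the fingers, y is the line along which they close (so a half turn about z gives the same grasp; the last joint's range is limited). The gripper opens to 85 mm and grips with 20 to 120 N. Pads are 22 mm wide; open, the fingers measure 114 mm over their backs; the gripper's body (76 mm by 85 mm) begins 54 mm behind the grasp point. The pads swing forward as they close: fully open they stand 13 mm farther back than shut.
Start: joints at [67.472, 7.471, 85.268, -0, 87.261, -4.893], TCP at [181.756, 571.813, 219.792] pointing down, gripper open.
Joint ranges: [-169.43, 169.43], [-51.17, 129.36], [1.28, 143.12], [-76.62, 256.62], [0, 156.53], [-152.29, 152.29]. Speed limits (degrees/s): [136.94, 136.94, 159.86, 180, 180, 180].

## Interface

Orientations are given as [roll, pitch, yaw] about the fixed x, y, z axes, in that order (R = Rz(yaw) Ry(pitch) Rx(roll)).
In Python, from bench import sense, snapshot, hand_in, trace, place_of gives the robot as it stands.
- The arm moves only by the shell command python3 -m handwheel 'ROWS' [FORCE]. ROWS is JSON, a list of rows, each a list of 7 numbers: the opening, from -1 (shut) to 1 (fully open), then the shift along the tool's x, y, z in cm, then the turn, a rotation vector about the tool's x, y, z in rad. A call has 1 to 12 rows; each row shifts and turns the commanded pose from where the row before left it, along the tool's axes as they then stand; what a row does not reach is not made up. A row lasts 1/12 s, in which the tool goes at most 41.7 mm and 7.16 degrees, less where a joint would pass 70% of its speed; a pose out of reach is approached as far as the arm can. A call with a gripper value outside its range is refused whole. The fingers move at their own pace and stop on an object; FORCE is the grip in N (left out, the last holds). Time passes only in rows, so rows that do not move let the fingers close. It gives the time, the measured TCP pose, the force, the opening and the grip force at its end, in the units of the state.
- sense(): the state, without advancing time (a new reading comes with each control period).
- snapshot(name): name is "scene" or "top" or "wrist"; returns a dict with "image" (384x512x3 uint8, red, green, blue), "intrinsics" (3x3 intrinsics, pixels), "R" (3x3) and "t" (3): a world point X has camera coordinates R X + t. Camera axes: x right, y down, z forward; pixel columns grow to the right and rows downward; lengths in mm; the calibration is good to about 2 mm. A picture is of the moment at which its call begins. There is no depth.
- hand_in(): hands the job in; it is judged then, once.
Trained networks look in a picture, given as the dict that the camera call returned (one of the last four; its "shot" number tells which), for a name from the list of things; names that differ only in an ending like _2 or _b are one class to them, and where a whole thing is asked for, a point or a joint stands for the part that bears it (a point fixed in the world has none). Each returns a list of dicts, best first, with "conf" (0 to 1); they miss things now and then, are a little off and sometimes report something else, mostly with a low value. They report only what shows in the picture. A call takes as long as a camera call.
- trace(picture, query): "pixels" (384x512 bool, what is visible of it).
- place_of(picture, query): "location" ([x, y, z] in mm, in world coordinates, good to about 4 mm: a listed point, or the origin of a listed thing).
The state is a dict: "time": time; "joint_pos": joint angles; "qd": joint speeds; "joint_efforts": joint torques, N m; "tool_pos": TCP position; "tcp_rot": TCP orientation; "ft_force": force on the tool from outside, world axes, zero at the start; "wrist_torque": the same for the moment, N m; "finger_gap": finger opening in mm; "grip_force": force on a finger pad.
Only numpy, scipy, OpenCV 4.12 (cv2) and the standard library are available. Lean on these libraries where they do the work, as an engineer would, in place of code of your own. Each camera call takes 0.05 s, during which the arm holds its last target. There are 200 camera calls.

## Task

The squeegee with its new rubber blade has been pushed into its holder handle first: pull it out, lay it down flat on the board clear of the holder and let go, then take it again and slide it back in blade first, lying flat, until the blade meets the back wall. Then press the counter's step button as often as needed until the drum's long black bar stands at the top, between the two pointer posts, and leave the button up. Move the drum by its button only, never touching it with the fingers, and leave the bottle, dustpan, brush and clip where they are.

Things in the scene. Friction and masses are not known exactly. Their poses are not given: they have to be found in the camera images.
- squeegee: White plastic T-shaped squeegee, 200 mm long, 0.15 kg, lying flat. Origin: mid-length, underside; x along the handle to the head. Handle bar 24 wide (y), 28 high, x -100 to +72; widened to 50 at x +55 to +75. Head 140 wide (y), 30 high, x +70 to +92; black rubber blade 144 wide, to x +100. Centre of mass near x +35. Starts with 70 to 90 mm of handle inside the holder, head out in front.
- squeegee_front (a point): Middle of the front of the squeegee's rubber blade (squeegee x = +100 mm), 15 mm above the underside.
- squeegee_end (a point): Free end of the squeegee's handle (squeegee x = -100 mm), 14 mm above the underside.
- holder: Holder fixed on the board: aluminium side and back walls, clear roof, no floor (the squeegee slides on the board). 120 mm deep (x), 182 wide (y), 57 high. Origin: centre, on the board; -x points out of the open mouth. Mouth at x -60, inside of the back wall at x +52; inside 170 wide, 50 high. With the squeegee home about 88 mm of handle stand out.
- counter: Grey step counter fixed on the board, 110 mm (x) by 124 (y), 84 high. Origin: centre, on the board; -x is its front. The drum lies in its -y half, axle along y, 52 mm up, centred at y -30; the black button stands on its +y half at y +36. Two dark pointer posts 5 mm wide, up to 96 mm high, stand at x 0 on either side of the drum (y -57 and -1).
- drum: White drum, 80 mm diameter, 44 wide, eight faces 45 degrees apart: one with a raised black bar across its width, the others with 1 to 7 black dots. Origin on the axle; its own z axis points from the axle to the bar, so the bar is at the top between the posts when this z axis points straight up. It stays where it is left.
- drum_turn (a joint): Turn of the drum, rad: 0 (and 6.283) when the bar is at the top; starts at -3.9 to -2.4, often between two faces. A full press of the button adds one face, 0.785 (the top moves towards the counter's front); from between two faces the first press only brings it on to the next whole face (or, from just short of that, the one after). About 3 to 5 presses. One way only: past the bar, 8 more.
- button_top (a point): Centre of the top of the round black step button, 38 mm diameter, 112 mm above the board when up, 89 mm when fully pressed. It moves with the button. Press straight down.
- button (a joint): How far the button is pressed, m: 0 up, 0.0227 fully down at its stop. It pushes back with 2 to 8 N and springs up by itself. Pressed to its stop it steps the drum by one face; it is ready for the next press when fully up again.
- bottle: Empty glass swing-top bottle, 228 mm high, 70 mm diameter, standing loose. Origin under its centre. Leave it alone.
- dustpan: Steel dustpan, 170 by 190 mm pan, 54 mm high, handle 120 mm, lying loose. Origin on the underside near the handle's root, handle along its -x. Leave it alone.
- brush: Wooden brush block, 130 by 45 by 56 mm, loose. Origin under its centre. Leave it alone.
- clip: Green plastic bucket clip, 75 by 22 by 47 mm, loose. Origin under its centre. Leave it alone.

How it is judged (in metres and radians):
On the way, in this order (a step that is already met when the one before it is completed fails the run):
1. the squeegee lies flat on the board, wholly out of the holder, let go ((x of squeegee_front in the frame of holder below -0.06 m or y of squeegee_front in the frame of holder above 0.091 m or y of squeegee_front in the frame of holder below -0.091 m) and (x of squeegee_end in the frame of holder below -0.06 m or y of squeegee_end in the frame of holder above 0.091 m or y of squeegee_end in the frame of holder below -0.091 m) and (x of squeegee in the frame of holder below -0.06 m or y of squeegee in the frame of holder above 0.091 m or y of squeegee in the frame of holder below -0.091 m) and height (world z) of squeegee below 0.008 m and angle between squeegee's own z axis and vertical below 0.12 rad and linear speed of squeegee below 0.02 m/s and contact force between the fingers and squeegee below 0.2 N), for 0.2 s.
2. the squeegee lies in the holder blade first, its blade within 15 mm of the back wall (x of squeegee_front in the frame of holder above 0.037 m and x of squeegee_end in the frame of holder below -0.1 m and y of squeegee_front in the frame of holder between -0.085 and 0.085 m and height (world z) of squeegee below 0.008 m and angle between squeegee's own z axis and vertical below 0.12 rad and linear speed of squeegee below 0.02 m/s), for 0.2 s.
3. the drum's bar is at the top and the button is up (angle between drum's own z axis and vertical below 0.2 rad and value of joint button below 0.004 m), for 0.2 s.
At the end, for the whole second after the job is handed in: The squeegee lies flat and still in the holder, blade first, the blade within 15 mm of the back wall and the handle out of the mouth; the drum's bar is at the top within 0.2 rad (11 degrees) and the button is up (within 4 mm) (all of step 2 and all of step 3); the robot touches nothing.
It fails at once if the dustpan is moved by more than 30 mm (distance of dustpan from where it was at the start of the episode above 0.03 m).
It fails at once if the brush block is moved by more than 30 mm (distance of brush from where it was at the start of the episode above 0.03 m).
It fails at once if the bucket clip is moved by more than 30 mm (distance of clip from where it was at the start of the episode above 0.03 m).
It fails at once if the bottle is moved by more than 30 mm or tipped over (distance of bottle from where it was at the start of the episode above 0.03 m or angle between bottle's own z axis and vertical above 0.35 rad).
It fails at once if the fingers touch the drum (contact force between the fingers and drum above 1 N).
It also fails if it takes over 72 s, if anything falls off the work surface, if the arm or the gripper's body presses on something with over 40 N, if the wrist force passes 120 N, or if a joint passes its speed limit or range.

## Working session

There is one attempt and no reset: what is moved stays moved. The work goes in short steps, Python scripts to look and compute and a shell command to move; the robot and the scene stay as the last step left them, time stands still between calls to the robot, and variables do not carry over. Pictures are saved under pics/ and viewed, at most 10 in all, crops included, and the job is handed in when it is done.

```bash
mkdir -p pics; ls
cat > h.py <<'E'
import numpy as np, cv2
from bench import sense, snapshot, hand_in, trace, place_of
def save(p,n): cv2.imwrite('pics/'+n,cv2.cvtColor(p['image'],cv2.COLOR_RGB2BGR))
def ray(p,u,v,z):
    R=np.array(p['R']);t=np.array(p['t']);K=np.array(p['intrinsics'])
    c=-R.T@t;d=R.T@np.linalg.inv(K)@[u,v,1];return c+d*(z-c[2])/d[2]
def proj(p,X):
    q=np.array(p['intrinsics'])@(np.array(p['R'])@np.array(X,float)+p['t']);return q[:2]/q[2]
E
python3 - <<'E'
from h import *
s=sense();print(s)
for c in('top','scene'):
    p=snapshot(c);save(p,c+'0.png')
    for q in['squeegee','squeegee_front','squeegee_end','holder','counter','drum','button_top','bottle','dustpan','brush','clip']:
        r=place_of(p,q);print(c,q,[(np.round(x['location']),round(x['conf'],2)) for x in r[:2]])
E
```

```text
pics
{'time': 0.0, 'joint_pos': array([ 6.74723310e+01,  7.51495230e+00,  8.53306592e+01,  5.43775509e-05,
        8.72606309e+01, -4.89497849e+00]), 'qd': array([-0.0698645 ,  0.04575122, -0.05682746, -0.03284427,  0.0402491 ,
        0.03196116]), 'joint_efforts': array([ 2.45190618e-03, -5.69375503e+01, -5.00566328e+01,  7.42427551e-05,
        1.45146161e-02,  4.48860499e-05]), 'tool_pos': array([181.52466688, 571.27861528, 218.73284388]), 'tcp_rot': array([-1.79894150e+02, -9.11972105e-03,  1.62367298e+02]), 'ft_force': array([ 0.04726336, -0.47516418,  0.34991729]), 'wrist_torque': array([0.03352953, 0.00348207, 0.03344829]), 'grip_force': 0.0, 'finger_gap': 85.61654551304362}
top squeegee [(array([454., 523.,   2.]), 0.71), (array([611., 177.,  -3.]), 0.7)]
top squeegee_front [(array([582.,  83.,  19.]), 0.75)]
top squeegee_end []
top holder [(array([617., 264.,   2.]), 0.57), (array([ 492., -334.,   47.]), 0.41)]
top counter [(array([ 499., -306.,    1.]), 0.91)]
top drum [(array([586.,  84.,  17.]), 0.71)]
top button_top [(array([ 500., -271.,  114.]), 0.54)]
top bottle [(array([802., -52.,  -1.]), 0.97), (array([ 491., -335.,   45.]), 0.54)]
top dustpan [(array([ 482., -587.,    4.]), 0.74)]
top brush [(array([455., 521.,   1.]), 0.58)]
top clip [(array([302., 348.,  -2.]), 0.65)]
scene squeegee [(array([609., 177.,   2.]), 0.91)]
scene squeegee_front []
scene squeegee_end []
scene holder [(array([618., 262.,  -2.]), 0.58)]
scene counter [(array([ 497., -307.,    1.]), 0.67)]
scene drum [(array([ 489., -332.,   49.]), 0.59)]
scene button_top [(array([ 501., -268.,  112.]), 0.58)]
scene bottle [(array([807., -57.,  -2.]), 0.96), (array([ 476., -584.,    4.]), 0.5)]
scene dustpan [(array([ 477., -581.,    2.]), 0.94), (array([454., 521.,  -2.]), 0.56)]
scene brush [(array([452., 521.,   3.]), 0.64)]
scene clip [(array([297., 350.,   2.]), 0.61), (array([ 496., -305.,    2.]), 0.5)]
```

View pics/top0.png

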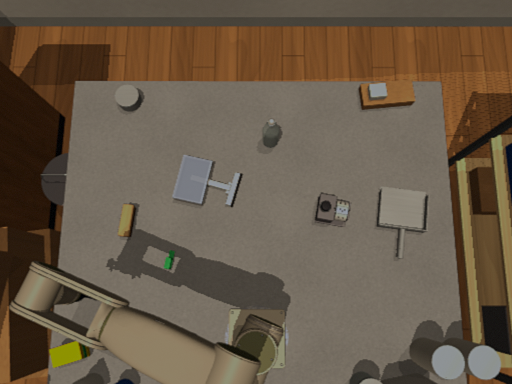

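View pics/scene0.png

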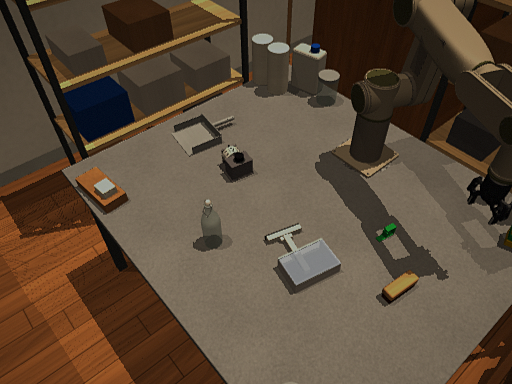

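The top view shows the holder at about (193,180) with its mouth to the right (-y). The squeegee head is at (234,189). The counter, at (333,208), and the dustpan are off to the right, the bottle is at (272,132), and the clip and brush are on the left. I'll hover over the squeegee with the wrist camera.

```bash
R='[1,-2.93,-1.64,-0.44,0,0,0]'
python3 -m handwheel '[[1,-2.93,-1.64,-0.44,0,0,0],[1,-2.93,-1.64,-0.44,0,0,0],[1,-2.93,-1.64,-0.44,0,0,0],[1,-2.93,-1.64,-0.44,0,0,0],[1,-2.93,-1.64,-0.44,0,0,0],[1,-2.93,-1.64,-0.44,0,0,0],[1,-2.93,-1.64,-0.44,0,0,0],[1,-2.93,-1.64,-0.44,0,0,0],[1,-2.93,-1.64,-0.44,0,0,0],[1,-2.93,-1.64,-0.44,0,0,0],[1,-2.93,-1.64,-0.44,0,0,0],[1,-2.93,-1.64,-0.44,0,0,0]]'
python3 -m handwheel '[[1,-2.93,-1.64,-0.44,0,0,0],[1,-2.93,-1.64,-0.44,0,0,0],[1,-2.93,-1.64,-0.44,0,0,0],[1,-2.93,-1.64,-0.44,0,0,0],[1,-2.93,-1.64,-0.44,0,0,0],[1,-2.93,-1.64,-0.44,0,0,0]]'
python3 -m handwheel '[[1,0,0,0,0,0,0.12],[1,0,0,0,0,0,0.12],[1,0,0,0,0,0,0.12],[1,0,0,0,0,0,0.12],[1,0,0,0,0,0,0.12],[1,0,0,0,0,0,0.12],[1,0,0,0,0,0,0.12],[1,0,0,0,0,0,0.12],[1,0,0,0,0,0,0.12],[1,0,0,0,0,0,0.12],[1,0,0,0,0,0,0.12],[1,0,0,0,0,0,0.12]]'
cat >> h.py <<'E'
def go(x=None,y=None,z=None,yaw=None):
    """print whole shift in tool cm (before turning / after turning) and turn about tool z"""
    s=sense();P=np.array(s['tool_pos']);w=s['tcp_rot'][2]
    d=np.array([a-b if a is not None else 0 for a,b in zip((x,y,z),P)])
    yaw=w if yaw is None else yaw
    f=lambda a:np.array([d[0]*np.cos(a)+d[1]*np.sin(a),d[0]*np.sin(a)-d[1]*np.cos(a),-d[2]])/10
    print('at',P.round(1),s['tcp_rot'].round(2),'shift now',f(np.radians(w)).round(2),'after turn',f(np.radians(yaw)).round(2),'rz',round(float(-np.radians((yaw-w+180)%360-180)),3),'t',s['time'],'J6',s['joint_pos'][5].round(1))
def show(p,qs):
    for q in qs: print(q,[(np.round(x['location'],1),round(x['conf'],2)) for x in place_of(p,q)[:2]])
E
python3 - <<'E'
from h import *
p=snapshot('wrist');save(p,'w1.png');show(p,['squeegee','squeegee_front','squeegee_end','holder'])
m=trace(p,'squeegee')
for r in m[:1]:
    a=r['pixels'].astype(np.uint8);print(r['conf'],a.sum());cv2.imwrite('pics/m.png',a*255)
go()
print(p['R'],p['t'])
E
```

```text
time: 2.2
tool_pos: [458.2, 276.4, 273.0]
tcp_rot: [180.0, 0.0, 162.4]
ft_force: [-0.4, 0.2, -0.1]
finger_gap: 85.5
grip_force: 0.0
time: 2.7
tool_pos: [595.9, 129.3, 299.3]
tcp_rot: [180.0, 0.0, 162.4]
ft_force: [0.0, 0.8, 0.3]
finger_gap: 85.5
grip_force: 0.0
time: 3.7
tool_pos: [594.9, 130.7, 299.0]
tcp_rot: [-180.0, 0.0, 79.5]
ft_force: [-0.8, -0.2, 0.1]
finger_gap: 85.5
grip_force: 0.0
squeegee [(array([ 6.107e+02,  1.797e+02, -3.000e-01]), 0.71), (array([298.3, 343.6,  -1.8]), 0.51)]
squeegee_front [(array([582.1,  80.3,  12.2]), 0.73)]
squeegee_end []
holder [(array([618.2, 257.1,  -3.9]), 0.58), (array([3.014e+02, 3.486e+02, 3.000e-01]), 0.41)]
0.67 3224
at [595.  130.7 299. ] [180.     0.    80.05] shift now [0. 0. 0.] after turn [0. 0. 0.] rz -0.0 t 4.0 J6 17.5
[[ 9.83380686e-01 -1.81553296e-01 -9.09900556e-04]
 [-1.71451513e-01 -9.30289802e-01  3.24291941e-01]
 [-5.97227420e-02 -3.18746427e-01 -9.45956611e-01]] [-561.5517866   155.44631223  531.96611193]
```

View pics/w1.png

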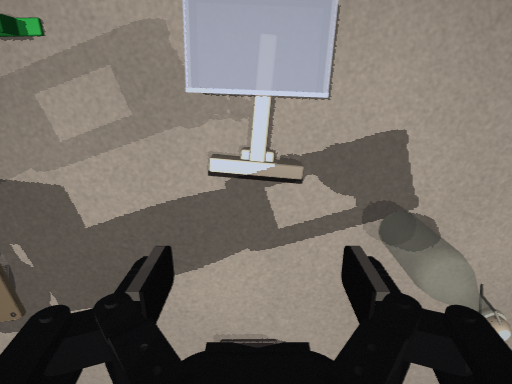

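The wrist view shows the handle running from about (262,97) at the mouth to (258,150). The head's blade spans (208,176) to (302,182), and the mouth's roof edge spans (187,93) to (330,97).

Run:
```python
from h import *
p=snapshot('wrist')
for n,u,v,z in[('h mouth L',254.5,98,28),('h mouth R',270.5,98,28),('h out L',250,148,28),('h out R',267,148,28),('h in L',261,36,28),('h in R',276,36,28),('head L',209,157,30),('head R',303,165,30),('blade L',209,176,15),('blade R',302,182,15),('mouth L',186.5,92,57),('mouth R',329,97.5,57)]:
    print(n,ray(p,u,v,z).round(1))
```

```text
h mouth L [603.1 197.6  28. ]
h mouth R [624.7 193.8  28. ]
h out L [584.5 130.5  28. ]
h out R [608.7 126.2  28. ]
h in L [624.7 271.4  28. ]
h in R [643.7 268.   28. ]
head L [523.5 128.1  30. ]
head R [656.7  92.7  30. ]
blade L [513.7  96.   15. ]
blade R [653.5  61.7  15. ]
mouth L [519.8 220.6  57. ]
mouth R [697.3 182.8  57. ]
```

```bash
python3 -c "
from h import *
go(600.9,146.7,26,75.7)"
```

```text
at [594.9 130.7 299. ] [-180.      0.     80.02] shift now [ 1.68  0.31 27.3 ] after turn [ 1.7   0.18 27.3 ] rz 0.075 t 4.05 J6 17.6
```

```bash
python3 -m handwheel '[[1,0,0,0,0,0,0.075],[1,1.0,0.1,3,0,0,0],[1,0.7,0.08,3,0,0,0],[1,0,0,3,0,0,0],[1,0,0,3,0,0,0],[1,0,0,3,0,0,0],[1,0,0,3,0,0,0],[1,0,0,3,0,0,0],[1,0,0,3,0,0,0],[1,0,0,1.5,0,0,0],[1,0,0,1.8,0,0,0],[1,0,0,0,0,0,0]]'
python3 -m handwheel '[[-1,0,0,0,0,0,0],[-1,0,0,0,0,0,0],[-1,0,0,0,0,0,0],[-1,0,0,0,0,0,0],[-1,0,0,0,0,0,0],[-1,0,0,0,0,0,0],[-1,0,0,0,0,0,0],[-1,0,0,0,0,0,0]]' 40
```

```text
time: 5.05
tool_pos: [597.6, 146.2, 21.3]
tcp_rot: [-179.6, 0.2, 75.7]
ft_force: [-0.9, -0.4, -0.7]
finger_gap: 85.2
grip_force: 0.0
time: 5.72
tool_pos: [601.0, 146.7, 26.2]
tcp_rot: [180.0, -0.0, 75.6]
ft_force: [0.7, 0.3, -0.1]
finger_gap: 0.1
grip_force: 0.0
```

The fingers shut on nothing, so I'll look.

```bash
python3 -c "
from h import *
p=snapshot('wrist');save(p,'w2.png');show(p,['squeegee','squeegee_front'])
q=snapshot('scene');show(q,['squeegee','squeegee_front'])
a=p['image'];b=cv2.resize(q['image'][190:310,230:390],(512,384))
cv2.imwrite('pics/w2.png',cv2.cvtColor(cv2.resize(np.hstack([a,b]),(800,300)),cv2.COLOR_RGB2BGR))"
```

```text
squeegee [(array([611.3, 176.3,  -4.4]), 0.77)]
squeegee_front [(array([585.5,  81.8,  13.5]), 0.64), (array([612.5, 178.4,  -1.1]), 0.35)]
squeegee [(array([607.1, 176.4,   1.5]), 0.83)]
squeegee_front [(array([584. ,  81.9,  15.4]), 0.58)]
```

View pics/w2.png

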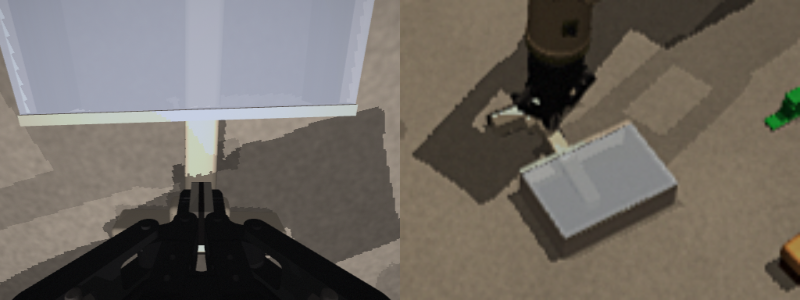

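```bash
python3 -c "
from h import *
p=snapshot('wrist');P=np.array(sense()['tool_pos'])
for z in (9,26,28,40): print(z,proj(p,[P[0],P[1],z]), proj(p,[604.5,161.2,z]))
save(p,'w3.png');i=cv2.imread('pics/w3.png')[180:384,130:400];cv2.imwrite('pics/w3.png',cv2.resize(i,None,fx=2.9,fy=2.9))"
```

```text
9 [256.4166252 224.345583 ] [256.26541869 202.43401593]
26 [256.31079919 237.30536201] [256.14196711 213.6605498 ]
28 [256.29703289 238.99122549] [256.12586294 215.12504263]
40 [256.20754071 249.95071409] [256.02091858 224.6685521 ]
```

View pics/w3.png

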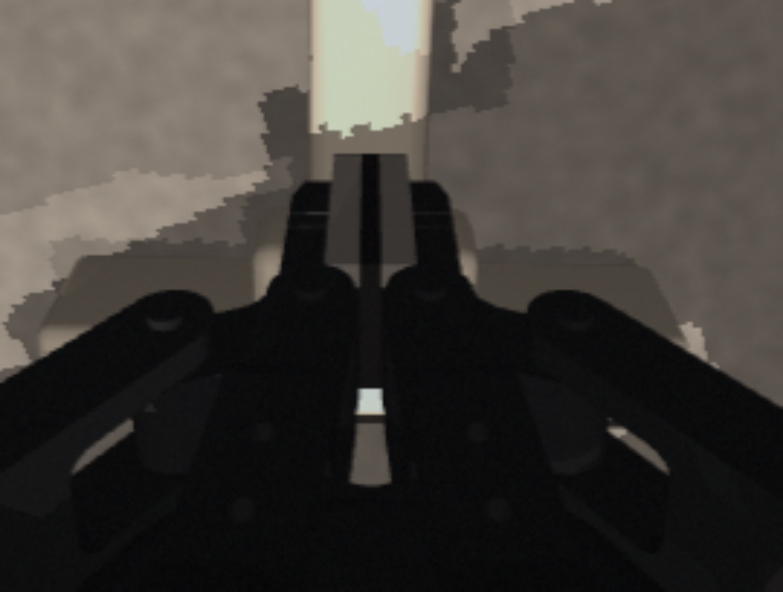

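```bash
python3 -c "
from h import *
s=sense();print(s)
p=snapshot('wrist');c=-np.array(p['R']).T@p['t'];print(c)
q=snapshot('scene');save(q,'s3.png')
print(proj(q,[601,146.7,9]),proj(q,[601,146.7,44]))
i=cv2.imread('pics/s3.png')[200:270,255:335];cv2.imwrite('pics/s3.png',cv2.resize(i,None,fx=7,fy=7,interpolation=2))"
```

```text
{'time': 6.0667, 'joint_pos': array([8.97275979e+00, 1.98996928e+01, 9.19294848e+01, 3.02235960e-04,
       6.81800034e+01, 2.34127559e+01]), 'qd': array([ 0.02844057, -0.04150343, -0.08024684,  0.0214356 , -0.04394595,
        0.01980479]), 'joint_efforts': array([ 1.21858302e-03, -6.26285005e+01, -4.47109795e+01,  2.81545522e-05,
        2.72787751e-03, -1.59309038e-04]), 'tool_pos': array([600.85723607, 146.70980937,  25.90136029]), 'tcp_rot': array([-1.79991463e+02,  3.39064063e-03,  7.55598917e+01]), 'ft_force': array([0.99230233, 0.8376352 , 0.61990901]), 'wrist_torque': array([-0.0250917 ,  0.04747733,  0.02973344]), 'grip_force': 0.0, 'finger_gap': 0.5773587736182698}
[622.21349917 226.9883429  179.24527013]
[289.35071851 244.33271996] [289.80171043 238.62585278]
```

View pics/s3.png

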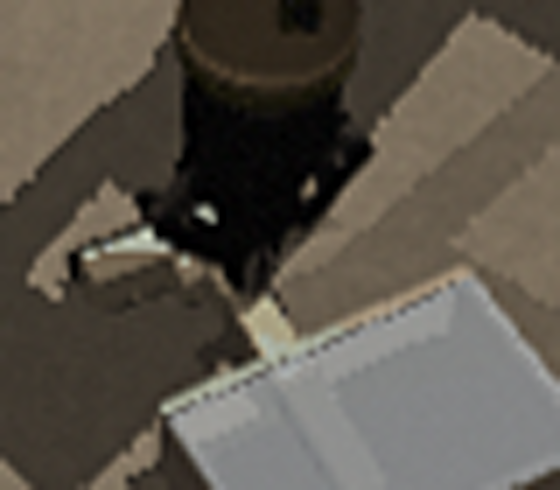

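The scene crop shows the shut fingertips resting at about the handle's top (z≈28), higher than I had assumed. I'll open, go lower while checking the force, and close again.

```bash
python3 -m handwheel '[[1,0,0,0,0,0,0],[1,0,0,0,0,0,0],[1,0,0,0,0,0,0],[1,0,0,0,0,0,0],[1,0,0,0,0,0,0],[1,0,0,0,0,0,0],[1,0,0,0.5,0,0,0],[1,0,0,0.5,0,0,0],[1,0,0,0.4,0,0,0],[1,0,0,0,0,0,0]]'
python3 -m handwheel '[[-1,0,0,0,0,0,0],[-1,0,0,0,0,0,0],[-1,0,0,0,0,0,0],[-1,0,0,0,0,0,0],[-1,0,0,0,0,0,0],[-1,0,0,0,0,0,0],[-1,0,0,0,0,0,0],[-1,0,0,0,0,0,0]]' 40
```

```text
time: 7.0
tool_pos: [599.7, 146.5, 10.3]
tcp_rot: [-179.9, 0.1, 75.6]
ft_force: [-0.1, 0.4, -1.4]
finger_gap: 85.3
grip_force: 0.0
time: 7.67
tool_pos: [601.4, 146.8, 12.5]
tcp_rot: [179.9, -0.0, 75.6]
ft_force: [-0.0, -0.3, 3.0]
finger_gap: 22.4
grip_force: 39.6
```

```bash
python3 -m handwheel '[[-1,-1,0,0,0,0,0],[-1,-1.5,0,0,0,0,0],[-1,-1.5,0,0,0,0,0],[-1,-1.5,0,0,0,0,0],[-1,-1.5,0,0,0,0,0],[-1,-1.5,0,0,0,0,0],[-1,-1.5,0,0,0,0,0],[-1,-1.5,0,0,0,0,0],[-1,-1.5,0,0,0,0,0],[-1,-1.0,0,0,0,0,0],[-1,0,0,0,0,0,0]]'
python3 - <<'E'
from h import *
p=snapshot('wrist');show(p,['squeegee','squeegee_front','squeegee_end'])
p=snapshot('top');show(p,['squeegee','squeegee_front','squeegee_end'])
go(520,-20,None,166)
E
```

```text
time: 8.58
tool_pos: [565.2, 7.4, 12.5]
tcp_rot: [180.0, 0.1, 75.4]
ft_force: [-1.5, -5.3, 6.4]
finger_gap: 22.2
grip_force: 40.1
squeegee [(array([573.5,  39.3,  -1.6]), 0.65)]
squeegee_front [(array([548.8, -59. ,  10.2]), 0.82)]
squeegee_end []
squeegee [(array([ 5.774e+02,  3.610e+01, -4.000e-01]), 0.53)]
squeegee_front [(array([547.5, -54.3,  18. ]), 0.62)]
squeegee_end [(array([598.7, 130.2,  15. ]), 0.56)]
at [565.5   8.   12.5] [1.7997e+02 1.3000e-01 7.5480e+01] shift now [-3.85 -3.7  -0.  ] after turn [ 3.73 -3.82 -0.  ] rz -1.58 t 8.9833 J6 10.3
```

```bash
python3 -m handwheel '[[-1,0,0,-1.5,0,0,0],[-1,0,0,-1.5,0,0,0],[-1,0,0,-1,0,0,0],[-1,0,0,0,0,0,-0.1],[-1,0,0,0,0,0,-0.12],[-1,0,0,0,0,0,-0.12],[-1,0,0,0,0,0,-0.12],[-1,0,0,0,0,0,-0.12],[-1,0,0,0,0,0,-0.12],[-1,0,0,0,0,0,-0.12],[-1,0,0,0,0,0,-0.12],[-1,0,0,0,0,0,-0.12]]'
python3 -m handwheel '[[-1,0,0,0,0,0,-0.12],[-1,0,0,0,0,0,-0.12],[-1,0,0,0,0,0,-0.12],[-1,0,0,0,0,0,-0.12],[-1,0,0,0,0,0,-0.04],[-1,0,0,1,0,0,0],[-1,0,0,1,0,0,0],[-1,0,0,1,0,0,0],[-1,0,0,0.5,0,0,0],[-1,0,0,0.4,0,0,0],[-1,0,0,0.1,0,0,0],[-1,0,0,0,0,0,0]]'
python3 - <<'E'
from h import *
p=snapshot('wrist');show(p,['squeegee','squeegee_front','squeegee_end'])
p=snapshot('top');show(p,['squeegee','squeegee_front','squeegee_end'])
p=snapshot('scene');show(p,['squeegee','squeegee_front','squeegee_end']);save(p,'s4.png')
go()
E
```

```text
time: 9.98
tool_pos: [564.7, 9.9, 51.1]
tcp_rot: [-179.9, -0.1, 136.6]
ft_force: [-1.1, 0.5, -1.0]
finger_gap: 22.3
grip_force: 39.5
time: 10.98
tool_pos: [565.6, 11.0, 12.5]
tcp_rot: [-180.0, -0.1, 166.1]
ft_force: [-5.6, -0.3, 8.1]
finger_gap: 22.4
grip_force: 40.6
squeegee [(array([541.7,  16.4,  -1.4]), 0.86)]
squeegee_front [(array([633.7,  -9.5,  11.2]), 0.58)]
squeegee_end []
squeegee [(array([ 5.347e+02,  1.960e+01, -2.000e-01]), 0.52)]
squeegee_front []
squeegee_end []
squeegee [(array([538.4,  23.1,   2.1]), 0.58)]
squeegee_front [(array([633.5,  -9.1,  17.6]), 0.64), (array([439.3,  46. ,  16.1]), 0.26)]
squeegee_end [(array([437.6,  44.4,  17.8]), 0.9)]
at [565.7  11.   12.4] [-1.7998e+02 -4.0000e-02  1.6605e+02] shift now [0. 0. 0.] after turn [0. 0. 0.] rz -0.0 t 11.5833 J6 -80.1
```

```bash
python3 -m handwheel '[[1,0,0,0,0,0,0],[1,0,0,0,0,0,0],[1,0,0,0,0,0,0],[1,0,0,0,0,0,0],[1,0,0,0,0,0,0],[1,0,0,0,0,0,0],[1,0,0,-2,0,0,0],[1,0,0,-2,0,0,0],[1,0,0,-2,0,0,0],[1,3,0,-2,0,0,0],[1,3,0,-1,0,0,0],[1,1,0,0,0,0,0]]'
python3 -m handwheel '[[1,0,0,0,0,0,0.12],[1,0,0,0,0,0,0.12],[1,0,0,0,0,0,0.12],[1,0,0,0,0,0,0.12],[1,0,0,0,0,0,0.12],[1,0,0,0,0,0,0.12],[1,0,0,0,0,0,0.12],[1,0,0,0,0,0,0.12],[1,0,0,0,0,0,0.12],[1,0,0,0,0,0,0.12],[1,0,0,0,0,0,0.12],[1,0,0,0,0,0,0.12]]'
python3 -m handwheel '[[1,0,0,0,0,0,0.12],[1,0,0,0,0,0,0.12],[1,0,0,0,0,0,0.12],[1,0,0,0,0,0,0.12],[1,0,0,0,0,0,0.12],[1,0,0,0,0,0,0.12],[1,0,0,0,0,0,0.12],[1,0,0,0,0,0,0.12],[1,0,0,0,0,0,0.12],[1,0,0,0,0,0,0.12],[1,0,0,0,0,0,0.12],[1,0,0,0,0,0,0.12]]'
python3 -m handwheel '[[1,0,0,0,0,0,0.12],[1,0,0,0,0,0,0.12],[1,0,0,0,0,0,0.02],[1,0,0,0,0,0,0],[1,0,0,0,0,0,0]]'
python3 - <<'E'
from h import *
p=snapshot('wrist');save(p,'w5.png');show(p,['squeegee','squeegee_front','squeegee_end'])
p=snapshot('top');show(p,['squeegee','squeegee_front','squeegee_end'])
p=snapshot('scene');show(p,['squeegee','squeegee_front','squeegee_end']);go()
E
```

```text
time: 12.58
tool_pos: [497.0, 28.6, 104.1]
tcp_rot: [180.0, 0.1, 166.1]
ft_force: [-0.4, 0.4, 0.1]
finger_gap: 84.8
grip_force: 0.0
time: 13.58
tool_pos: [498.0, 28.0, 102.0]
tcp_rot: [180.0, -0.0, 83.2]
ft_force: [-0.0, 0.3, -0.4]
finger_gap: 85.1
grip_force: 0.0
time: 14.58
tool_pos: [498.1, 28.0, 102.0]
tcp_rot: [180.0, -0.0, 0.7]
ft_force: [0.1, 0.2, -0.2]
finger_gap: 85.2
grip_force: 0.0
time: 15.0
tool_pos: [498.1, 28.0, 102.0]
tcp_rot: [180.0, -0.0, -13.6]
ft_force: [0.4, -0.4, 0.7]
finger_gap: 85.5
grip_force: 0.0
squeegee [(array([534.9,  21.5,  -0. ]), 0.95)]
squeegee_front [(array([634.4, -10.6,  12.5]), 0.88)]
squeegee_end [(array([438.9,  41.5,  11.4]), 0.88)]
squeegee [(array([533. ,  19.1,  -2.8]), 0.64)]
squeegee_front [(array([633.1,  -4.2,  16.3]), 0.71), (array([ 495.8, -304. ,    2.9]), 0.71)]
squeegee_end [(array([440.2,  40.2,  13.2]), 0.62)]
squeegee [(array([537.7,  22.7,   1.2]), 0.91)]
squeegee_front [(array([630.9,  -6.9,  16.4]), 0.59)]
squeegee_end [(array([438. ,  42.1,  19. ]), 0.89)]
at [498.  28. 102.] [180.     0.   -13.81] shift now [ 0. -0.  0.] after turn [ 0. -0.  0.] rz -0.0 t 15.6 J6 101.1
```

View pics/w5.png

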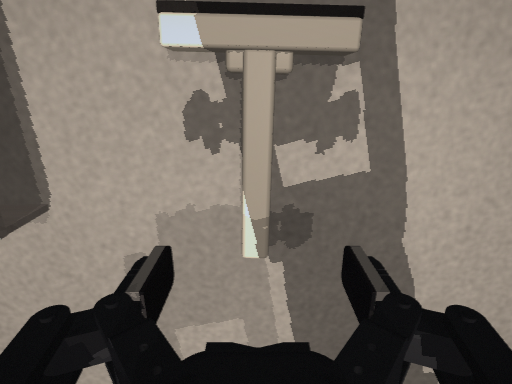

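The squeegee lies flat and free. The blade is at the top of the picture (260,10), and the handle end at (256,257) is centred between the fingers. I'll take it again and turn it to the holder's axis.

```bash
python3 -m handwheel '[[1,0,0,2,0,0,0],[1,0,0,2,0,0,0],[1,0,0,2,0,0,0],[1,0,0,1.5,0,0,0],[1,0,0,1,0,0,0],[1,0,0,0.45,0,0,0],[1,0,0,0,0,0,0]]'
python3 -m handwheel '[[-1,0,0,0,0,0,0],[-1,0,0,0,0,0,0],[-1,0,0,0,0,0,0],[-1,0,0,0,0,0,0],[-1,0,0,0,0,0,0],[-1,0,0,0,0,0,0],[-1,0,0,0,0,0,0],[-1,0,0,-0.5,0,0,0],[-1,0,0,-0.7,0,0,0],[-1,0,0,-0.3,0,0,0]]' 60
python3 -m handwheel '[[-1,0,0,0,0,0,-0.11],[-1,0,0,0,0,0,-0.115],[-1,0,0,0,0,0,-0.115],[-1,0,0,0,0,0,-0.115],[-1,0,0,0,0,0,-0.115],[-1,0,0,0,0,0,-0.115],[-1,0,0,0,0,0,-0.115],[-1,0,0,0,0,0,-0.115],[-1,0,0,0,0,0,-0.115],[-1,0,0,0,0,0,-0.115],[-1,0,0,0,0,0,-0.115],[-1,0,0,0,0,0,-0.115]]'
python3 -m handwheel '[[-1,0,0,0,0,0,-0.115],[-1,0,0,0,0,0,-0.115],[-1,0,0,0,0,0,0]]'
python3 - <<'E'
from h import *
p=snapshot('wrist');save(p,'w6.png');show(p,['squeegee','squeegee_front','squeegee_end'])
p=snapshot('top');show(p,['squeegee','squeegee_front','squeegee_end'])
go(570.6,25.7,14,78)
E
```

```text
time: 16.18
tool_pos: [497.3, 28.0, 11.6]
tcp_rot: [180.0, 0.1, -13.8]
ft_force: [-0.5, -0.2, 0.0]
finger_gap: 85.2
grip_force: 0.0
time: 17.02
tool_pos: [498.3, 28.0, 28.5]
tcp_rot: [-180.0, -0.0, -13.8]
ft_force: [1.0, 0.5, -2.0]
finger_gap: 20.6
grip_force: 58.9
time: 18.02
tool_pos: [498.1, 27.9, 27.8]
tcp_rot: [180.0, 0.0, 65.3]
ft_force: [0.1, 0.1, -1.4]
finger_gap: 20.7
grip_force: 58.8
time: 18.27
tool_pos: [498.1, 27.9, 27.7]
tcp_rot: [180.0, 0.0, 78.5]
ft_force: [-0.6, -0.5, -1.8]
finger_gap: 21.0
grip_force: 58.8
squeegee [(array([509. ,  62.5,  10.3]), 0.96)]
squeegee_front []
squeegee_end [(array([481.7, -38.7,  29.4]), 0.78)]
squeegee [(array([507.6,  62.8,  12.8]), 0.62)]
squeegee_front [(array([ 479.5, -584.4,    2.6]), 0.72), (array([526.2, 166.1,  23.1]), 0.57)]
squeegee_end [(array([ 4.532e+02,  5.227e+02, -3.000e-01]), 0.69), (array([481.6, -41. ,  31.3]), 0.54)]
at [498.1  28.   27.5] [180.    -0.    78.07] shift now [1.28 7.14 1.35] after turn [1.29 7.14 1.35] rz 0.001 t 18.6667 J6 9.3
```

```bash
python3 -m handwheel '[[-1,0.4,2,0,0,0,0],[-1,0.4,2,0,0,0,0],[-1,0.4,2,0,0,0,0],[-1,0.1,1.14,0,0,0,0],[-1,0,0,0.7,0,0,0],[-1,0,0,0.5,0,0,0],[-1,0,0,0.3,0,0,0],[-1,0,0,0,0,0,0]]'
python3 - <<'E'
from h import *
p=snapshot('wrist');save(p,'w6.png');show(p,['squeegee','squeegee_front','squeegee_end','holder'])
p=snapshot('top');show(p,['squeegee','squeegee_front','squeegee_end','holder'])
p=snapshot('scene');show(p,['squeegee','squeegee_front','squeegee_end','holder'])
go()
E
```

```text
time: 19.33
tool_pos: [570.2, 26.0, 13.4]
tcp_rot: [-180.0, 0.0, 78.1]
ft_force: [-4.1, -0.8, 11.8]
finger_gap: 21.2
grip_force: 61.2
squeegee [(array([583.4,  63.4,  -1.5]), 0.76)]
squeegee_front [(array([579.1,  61.8,  -0.6]), 0.6)]
squeegee_end [(array([554.3, -40.3,  11.7]), 0.59)]
holder []
squeegee [(array([578.3,  64.2,  -2.7]), 0.78)]
squeegee_front [(array([600.3, 162.4,  17. ]), 0.55), (array([ 500.5, -273.8,  111.6]), 0.4)]
squeegee_end [(array([554.4, -42. ,  14.4]), 0.76)]
holder [(array([ 6.182e+02,  2.601e+02, -4.000e-01]), 0.73), (array([576.5,  60.7,  -1.7]), 0.29)]
squeegee [(array([578.7,  58.8,   2.3]), 0.62), (array([ 477.4, -583.8,    4.1]), 0.28)]
squeegee_front [(array([599.7, 159. ,  16.8]), 0.73)]
squeegee_end [(array([558.6, -38.4,  17.6]), 0.61), (array([ 479.8, -582.2,    2.6]), 0.38)]
holder [(array([622.5, 263.8,  -3.6]), 0.87)]
at [570.2  26.   13.4] [179.97   0.    78.12] shift now [0. 0. 0.] after turn [0. 0. 0.] rz -0.0 t 20.0833 J6 9.4
```

View pics/w6.png

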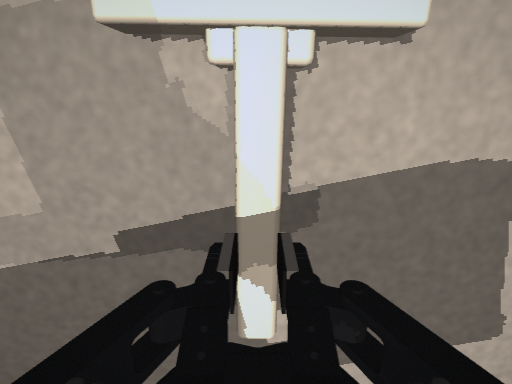

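The picture shows the squeegee flat and square in the grip, with the head at the top. By the numbers its front is at (600,161), on the holder's axis, about 154 mm short of the back wall.

```bash
python3 -m handwheel '[[-1,1,0,-0.05,0,0,0],[-1,1.4,0,0,0,0,0],[-1,1.4,0,0,0,0,0],[-1,1.4,0,0,0,0,0],[-1,1.4,0,0,0,0,0],[-1,1.4,0,0,0,0,0],[-1,1.4,0,0,0,0,0],[-1,1.4,0,0,0,0,0],[-1,1.4,0,0,0,0,0],[-1,1.2,0,0,0,0,0],[-1,1,0,0,0,0,0],[-1,0,0,0,0,0,0]]'
python3 -m handwheel '[[-1,0.3,0,0,0,0,0],[-1,0.2,0,0,0,0,0],[-1,0.1,0,0,0,0,0]]'
python3 -m handwheel '[[-1,0.2,0,0,0,0,0],[-1,0.1,0,0,0,0,0]]'
python3 - <<'E'
from h import *
for c in('wrist','top','scene'):
    p=snapshot(c);save(p,c+'7.png');show(p,['squeegee','squeegee_end','squeegee_front'])
go()
E
```

```text
time: 21.08
tool_pos: [600.1, 168.8, 13.5]
tcp_rot: [180.0, -0.1, 78.2]
ft_force: [0.2, 3.5, 4.9]
finger_gap: 20.8
grip_force: 60.2
time: 21.33
tool_pos: [601.1, 171.9, 13.5]
tcp_rot: [180.0, 0.1, 78.1]
ft_force: [-2.3, -5.1, 9.5]
finger_gap: 20.8
grip_force: 60.6
time: 21.5
tool_pos: [601.8, 174.6, 13.5]
tcp_rot: [180.0, 0.1, 78.1]
ft_force: [-1.6, -4.8, 7.7]
finger_gap: 21.2
grip_force: 60.5
squeegee []
squeegee_end [(array([586.2, 109.1,  12.5]), 0.91)]
squeegee_front []
squeegee [(array([611.9, 209.2,   2.5]), 0.6)]
squeegee_end [(array([585.9, 112.8,  15.1]), 0.39)]
squeegee_front []
squeegee [(array([ 500.7, -267.9,  110.3]), 0.41), (array([609.7, 211.2,   3.2]), 0.36)]
squeegee_end []
squeegee_front []
at [601.8 174.7  13.5] [1.7998e+02 5.0000e-02 7.8110e+01] shift now [0. 0. 0.] after turn [0. 0. 0.] rz -0.0 t 22.1 J6 23.4
```

```bash
python3 -m handwheel '[[-1,0.2,0,0,0,0,0],[-1,0.1,0,0,0,0,0],[-1,0,0,0,0,0,0]]'
python3 -m handwheel '[[-1,0.2,0,0,0,0,0],[-1,0,0,0,0,0,0]]'
python3 -m handwheel '[[-1,0.2,0,0,0,0,0],[-1,0,0,0,0,0,0]]'
```

```text
time: 22.35
tool_pos: [602.4, 177.6, 13.5]
tcp_rot: [180.0, 0.1, 78.1]
ft_force: [-1.7, -4.3, 6.7]
finger_gap: 21.2
grip_force: 60.5
time: 22.52
tool_pos: [602.6, 178.9, 13.5]
tcp_rot: [180.0, 0.1, 78.1]
ft_force: [-1.6, -7.0, 8.9]
finger_gap: 21.3
grip_force: 60.7
time: 22.68
tool_pos: [602.6, 179.0, 13.5]
tcp_rot: [-180.0, 0.3, 78.1]
ft_force: [-4.1, -15.1, 12.9]
finger_gap: 21.1
grip_force: 61.3
```

Contact with the back wall shows as 15 N. I'll let go and rise.

```bash
python3 -m handwheel '[[-1,-0.15,0,0,0,0,0],[1,0,0,0,0,0,0],[1,0,0,0,0,0,0],[1,0,0,0,0,0,0],[1,0,0,0,0,0,0],[1,0,0,0,0,0,0],[1,0,0,-1,0,0,0],[1,0,0,-3,0,0,0],[1,0,0,-3.5,0,0,0],[1,0,0,-3.5,0,0,0],[1,0,0,-3.5,0,0,0],[1,0,0,-3.5,0,0,0]]'
python3 - <<'E'
from h import *
for c in('wrist','top','scene'):
    p=snapshot(c);show(p,['squeegee','squeegee_end','squeegee_front'])
    if c!='wrist':show(p,['button_top','counter','drum'])
go(500,-200,250)
E
```

```text
time: 23.68
tool_pos: [602.9, 181.3, 195.6]
tcp_rot: [180.0, -0.0, 78.2]
ft_force: [0.5, -0.7, 0.2]
finger_gap: 85.3
grip_force: 0.0
squeegee []
squeegee_end [(array([586.4, 113.3,  14.4]), 0.66)]
squeegee_front []
squeegee []
squeegee_end [(array([588.1, 116. ,  16.8]), 0.42)]
squeegee_front []
button_top [(array([ 498.5, -273.5,  112.6]), 0.42)]
counter [(array([ 498.9, -306.6,    1.9]), 0.6)]
drum [(array([ 490.4, -336.2,   46.2]), 0.74)]
squeegee [(array([6.107e+02, 2.165e+02, 6.000e-01]), 0.52), (array([ 4.531e+02,  5.185e+02, -1.000e-01]), 0.38)]
squeegee_end [(array([590. , 117.9,  14.3]), 0.58)]
squeegee_front []
button_top [(array([622.5, 263.4,   0.8]), 0.37)]
counter [(array([ 498.7, -308. ,    2.1]), 0.69)]
drum [(array([ 494.6, -331.5,   48.8]), 0.43), (array([ 4.537e+02,  5.182e+02, -1.000e-01]), 0.43)]
at [603.2 181.1 193. ] [180.    -0.    78.14] shift now [-39.42  -2.27  -5.7 ] after turn [-39.42  -2.27  -5.7 ] rz -0.0 t 24.5833 J6 23.9
```

```bash
python3 -m handwheel '[[-1,-2,0.04,-1,0,0,0],[-1,-3.2,0.04,-1,0,0,0],[-1,-3.2,0.04,-1,0,0,0],[-1,-3.2,0.04,-1,0,0,0],[-1,-3.2,0.04,-1,0,0,0],[-1,-3.2,0.04,-1,0,0,0],[-1,-3.2,0.04,-1,0,0,0],[-1,-3.2,0.04,-0.7,0,0,0],[-1,-3.2,0.04,0,0,0,0],[-1,-3.2,0.04,0,0,0,0],[-1,-3.2,0.04,0,0,0,0],[-1,-3.2,0.04,0,0,0,0]]' 40
python3 -m handwheel '[[-1,-3.2,0.04,0,0,0,0],[-1,-3.2,0.04,0,0,0,0],[-1,-3.2,0.04,0,0,0,0],[-1,-3.2,0.04,0,0,0,0],[-1,-3.2,0.04,0,0,0,0],[-1,-0.4,0,0,0,0,0],[-1,0,0,0,0,0,0]]'
python3 - <<'E'
from h import *
p=snapshot('wrist');save(p,'w8.png');show(p,['button_top','counter','drum']);go()
E
```

```text
time: 25.58
tool_pos: [531.0, -185.4, 270.4]
tcp_rot: [180.0, 0.0, 78.1]
ft_force: [0.6, 0.3, 0.1]
finger_gap: 0.1
grip_force: 0.0
time: 26.17
tool_pos: [498.8, -346.7, 269.7]
tcp_rot: [-180.0, -0.0, 78.0]
ft_force: [0.1, 0.0, -0.6]
finger_gap: 0.1
grip_force: 0.0
button_top [(array([ 502.8, -264.8,  114.3]), 0.76)]
counter [(array([ 495.4, -304.3,    2.1]), 0.61)]
drum [(array([ 489.9, -331.5,   53.4]), 0.65)]
at [ 500.2 -343.5  270.1] [ 1.7999e+02 -2.0000e-02  7.8220e+01] shift now [0. 0. 0.] after turn [0. 0. 0.] rz -0.0 t 26.3667 J6 -27.6
```

View pics/w8.png

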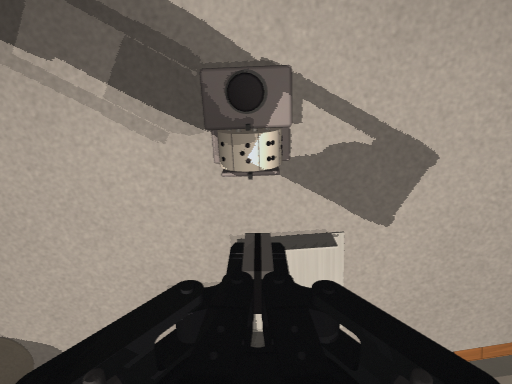

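The button is at (245,92). The drum is at about (250,150), between the posts at (249,128) and (250,176), with dot faces on top and no bar yet.

Run:
```python
from h import *
p=snapshot('wrist');b=ray(p,245,92,112);print(b,ray(p,249,126,96),ray(p,250.5,177,96))
go(b[0],b[1]+2,140)
```

```text
[ 504.34561154 -265.50674869  112.        ] [ 500.2731384  -300.99291934   96.        ] [ 489.62059038 -358.06727472   96.        ]
at [ 500.2 -343.5  270.2] [ 1.7998e+02 -1.0000e-02  7.8240e+01] shift now [ 7.91 -1.23 13.02] after turn [ 7.91 -1.23 13.02] rz -0.0 t 26.4167 J6 -27.6
```

```bash
python3 -m handwheel '[[-1,2.6,-0.4,0,0,0,0],[-1,2.6,-0.4,0,0,0,0],[-1,2.71,-0.43,0,0,0,0],[-1,0,0,3,0,0,0],[-1,0,0,3,0,0,0],[-1,0,0,3,0,0,0],[-1,0,0,2,0,0,0],[-1,0,0,1,0,0,0],[-1,0,0,1,0,0,0],[-1,0,0,0,0,0,0],[-1,0,0,0,0,0,0]]'
python3 -m handwheel '[[-1,0,0,0.5,0,0,0],[-1,0,0,0.5,0,0,0],[-1,0,0,0,0,0,0]]'
python3 -m handwheel '[[-1,0,0,0.5,0,0,0],[-1,0,0,0,0,0,0]]'
python3 -m handwheel '[[-1,0,0,0.5,0,0,0],[-1,0,0,0,0,0,0]]'
python3 -m handwheel '[[-1,0,0,0.5,0,0,0],[-1,0,0,0,0,0,0]]'
```

```text
time: 27.33
tool_pos: [504.4, -264.8, 140.9]
tcp_rot: [180.0, 0.0, 78.2]
ft_force: [-0.4, -0.4, 0.7]
finger_gap: 0.3
grip_force: 0.0
time: 27.58
tool_pos: [503.9, -265.0, 129.7]
tcp_rot: [180.0, 0.0, 78.1]
ft_force: [-0.1, 0.8, -0.0]
finger_gap: 0.2
grip_force: 0.0
time: 27.75
tool_pos: [503.6, -264.8, 124.3]
tcp_rot: [-180.0, -0.0, 78.1]
ft_force: [-0.4, 0.6, 0.8]
finger_gap: 0.1
grip_force: 0.0
time: 27.92
tool_pos: [503.5, -264.7, 119.0]
tcp_rot: [-179.9, -0.0, 78.1]
ft_force: [-0.5, -0.1, -0.0]
finger_gap: 0.1
grip_force: 0.0
time: 28.08
tool_pos: [503.4, -264.6, 113.9]
tcp_rot: [-179.9, -0.0, 78.1]
ft_force: [-0.2, 0.7, -0.1]
finger_gap: -0.4
grip_force: 0.0
```

```bash
python3 -m handwheel '[[-1,0,0,0.4,0,0,0],[-1,0,0,0,0,0,0]]'
python3 -m handwheel '[[-1,0,0,0.4,0,0,0],[-1,0,0,0,0,0,0]]'
python3 -m handwheel '[[-1,0,0,0.4,0,0,0],[-1,0,0,0,0,0,0]]'
python3 -c "
from h import *
p=snapshot('scene');show(p,['button_top'])
p=snapshot('wrist');show(p,['button_top']);print(sense()['ft_force'])"
```

```text
time: 28.25
tool_pos: [503.5, -264.7, 110.2]
tcp_rot: [-179.9, -0.0, 78.1]
ft_force: [-0.5, -0.2, -0.1]
finger_gap: -0.4
grip_force: 0.0
time: 28.42
tool_pos: [503.6, -264.7, 106.2]
tcp_rot: [-180.0, -0.0, 78.1]
ft_force: [0.6, 0.3, -0.4]
finger_gap: 0.2
grip_force: 0.0
time: 28.58
tool_pos: [503.6, -264.7, 102.2]
tcp_rot: [-180.0, -0.0, 78.1]
ft_force: [0.1, -0.4, -0.8]
finger_gap: -0.3
grip_force: 0.0
button_top [(array([ 501.1, -266.8,  112.6]), 0.57)]
button_top []
[-0.14148292 -0.39571265 -0.1636119 ]
```

```bash
python3 -c "
from h import *
p=snapshot('wrist');save(p,'w9.png');q=snapshot('scene');save(q,'s9.png')
i=cv2.imread('pics/w9.png');j=cv2.imread('pics/s9.png')[130:190,200:280]
cv2.imwrite('pics/w9.png',np.hstack([cv2.resize(i,(400,300)),cv2.resize(j,(400,300),interpolation=2)]))
for z in(85,102,112,120):print(z,proj(p,[503.6,-264.7,z]),proj(q,[503.6,-264.7,z]))"
```

```text
85 [255.84574931 223.30990801] [239.18480706 159.74453128]
102 [255.69290295 236.09387442] [239.01987776 156.70545849]
112 [255.58894724 244.78866006] [238.92175794 154.89745189]
120 [255.49670071 252.50409728] [238.84266535 153.44005085]
```

View pics/w9.png

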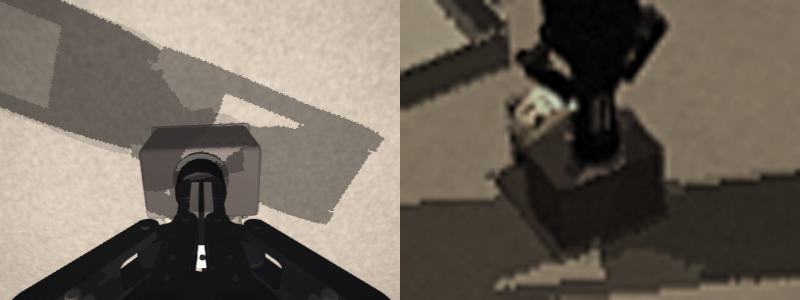

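The tips are over the button (left picture, 200,178) and have not touched it yet. I'll continue down.

```bash
python3 -m handwheel '[[-1,0,0,0.3,0,0,0],[-1,0,0,0,0,0,0]]'
python3 -m handwheel '[[-1,0,0,0.3,0,0,0],[-1,0,0,0,0,0,0]]'
python3 -m handwheel '[[-1,0,0,0.3,0,0,0],[-1,0,0,0,0,0,0]]'
python3 -m handwheel '[[-1,0,0,0.3,0,0,0],[-1,0,0,0,0,0,0]]'
```

```text
time: 29.05
tool_pos: [504.0, -265.0, 99.8]
tcp_rot: [180.0, 0.0, 78.1]
ft_force: [0.8, 0.2, 2.1]
finger_gap: 0.1
grip_force: 0.8
time: 29.22
tool_pos: [504.0, -264.9, 96.7]
tcp_rot: [180.0, 0.0, 78.1]
ft_force: [0.8, -0.9, 1.1]
finger_gap: 0.2
grip_force: 1.0
time: 29.38
tool_pos: [504.1, -265.0, 93.9]
tcp_rot: [180.0, 0.0, 78.1]
ft_force: [0.3, -0.8, 3.9]
finger_gap: -0.3
grip_force: 1.8
time: 29.55
tool_pos: [504.2, -265.1, 91.1]
tcp_rot: [180.0, 0.0, 78.1]
ft_force: [-0.4, 0.3, 4.4]
finger_gap: 0.1
grip_force: 2.2
```

```bash
python3 -m handwheel '[[-1,0,0,0.3,0,0,0],[-1,0,0,0.3,0,0,0],[-1,0,0,0.3,0,0,0],[-1,0,0,0,0,0,0]]'
python3 -m handwheel '[[-1,0,0,0.2,0,0,0],[-1,0,0,0,0,0,0]]'
python3 -m handwheel '[[-1,0,0,0.2,0,0,0],[-1,0,0,0,0,0,0]]'
python3 -m handwheel '[[-1,0,0,0.15,0,0,0],[-1,0,0,0,0,0,0]]'
```

```text
time: 29.88
tool_pos: [504.2, -265.1, 82.1]
tcp_rot: [180.0, 0.0, 78.1]
ft_force: [-0.7, -0.8, 4.3]
finger_gap: 0.2
grip_force: 2.5
time: 30.05
tool_pos: [504.2, -265.1, 80.4]
tcp_rot: [180.0, 0.0, 78.1]
ft_force: [-1.4, 1.0, 6.5]
finger_gap: 0.3
grip_force: 2.9
time: 30.22
tool_pos: [504.2, -265.0, 78.4]
tcp_rot: [180.0, 0.0, 78.1]
ft_force: [-0.5, -0.1, 5.6]
finger_gap: 0.0
grip_force: 3.1
time: 30.38
tool_pos: [504.2, -265.1, 77.8]
tcp_rot: [180.0, 0.0, 78.1]
ft_force: [-2.7, 2.2, 10.5]
finger_gap: -0.2
grip_force: 5.3
```

```bash
python3 -m handwheel '[[-1,0,0,-1.5,0,0,0],[-1,0,0,-3,0,0,0],[-1,0,0,-3.5,0,0,0],[-1,0,0,-3.5,0,0,0],[-1,-2,0,-3,0,0,0],[-1,-2,0,-3,0,0,0],[-1,-2,0,-1.75,0,0,0],[-1,-2,0,0,0,0,0],[-1,0,0,0,0,0,0]]'
python3 -c "
from h import *
p=snapshot('wrist');save(p,'w10.png');go()
i=cv2.imread('pics/w10.png')[50:190,185:310];j=cv2.imread('pics/w8.png')[50:190,185:310]
cv2.imwrite('pics/w10.png',cv2.resize(np.hstack([j,i]),None,fx=3,fy=3,interpolation=2))"
```

```text
time: 31.13
tool_pos: [486.9, -346.7, 270.4]
tcp_rot: [179.9, 0.2, 78.0]
ft_force: [-0.9, -0.1, -0.0]
finger_gap: -0.1
grip_force: 0.0
at [ 486.8 -344.7  269. ] [-1.7999e+02  2.0000e-02  7.8010e+01] shift now [0. 0. 0.] after turn [0. 0. 0.] rz -0.0 t 31.1833 J6 -28.2
```

View pics/w10.png

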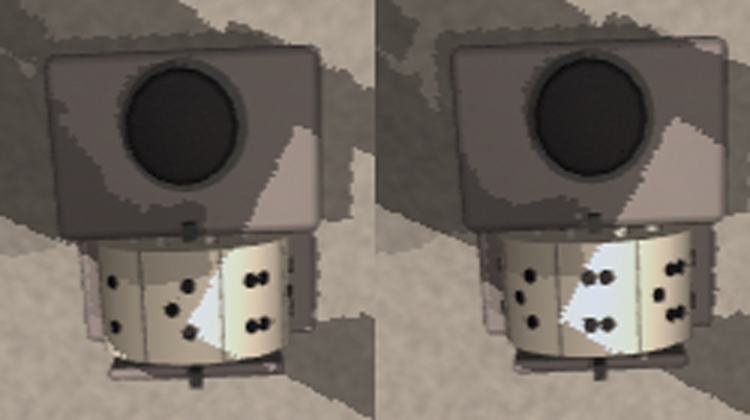

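After the first press, face 4 stands at the top (it was 3 before), so four more presses are needed. That crop was my eleventh picture, one over the limit of ten, so I'll check by numbers only from here.

```bash
python3 -m handwheel '[[-1,2.7,0.02,0,0,0,0],[-1,2.7,0.02,0,0,0,0],[-1,2.76,0.01,0,0,0,0],[-1,0,0,3.5,0,0,0],[-1,0,0,3.5,0,0,0],[-1,0,0,3.5,0,0,0],[-1,0,0,3,0,0,0],[-1,0,0,1.8,0,0,0],[-1,0,0,1,0,0,0],[-1,0,0,0,0,0,0]]'
python3 -m handwheel '[[-1,0,0,0.8,0,0,0],[-1,0,0,0.8,0,0,0],[-1,0,0,0.7,0,0,0],[-1,0,0,0.4,0,0,0],[-1,0,0,0.2,0,0,0],[-1,0,0,0,0,0,0]]'
python3 -c "
from h import *
go()"
```

```text
time: 32.02
tool_pos: [502.7, -261.3, 102.3]
tcp_rot: [-179.7, -0.1, 78.2]
ft_force: [0.1, -0.7, -0.2]
finger_gap: 0.1
grip_force: 0.0
time: 32.52
tool_pos: [506.1, -263.9, 78.8]
tcp_rot: [179.8, 0.0, 78.1]
ft_force: [-0.9, 2.6, 4.2]
finger_gap: 0.0
grip_force: 2.4
at [ 506.1 -263.9   78.8] [1.7982e+02 4.0000e-02 7.8140e+01] shift now [0. 0. 0.] after turn [0. 0. 0.] rz -0.0 t 32.5167 J6 -20.9
```

```bash
python3 -m handwheel '[[-1,0,0,0.18,0,0,0],[-1,0,0,0,0,0,0]]'
python3 -m handwheel '[[-1,0,0,-1,0,0,0],[-1,0,0,-1,0,0,0],[-1,0,0,-1,0,0,0],[-1,0,0,0,0,0,0],[-1,0,0,0,0,0,0],[-1,0,0,0,0,0,0]]'
python3 -m handwheel '[[-1,0,0,0.8,0,0,0],[-1,0,0,0.8,0,0,0],[-1,0,0,0.8,0,0,0],[-1,0,0,0.4,0,0,0],[-1,0,0,0.2,0,0,0],[-1,0,0,0,0,0,0],[-1,0,0,0,0,0,0]]'
```

```text
time: 32.68
tool_pos: [506.1, -263.9, 77.8]
tcp_rot: [179.8, 0.0, 78.1]
ft_force: [-2.2, 2.7, 8.0]
finger_gap: 0.2
grip_force: 4.1
time: 33.18
tool_pos: [504.6, -263.5, 105.1]
tcp_rot: [-180.0, 0.0, 78.1]
ft_force: [0.1, 0.0, -0.1]
finger_gap: -0.1
grip_force: 0.0
time: 33.77
tool_pos: [505.4, -263.9, 77.5]
tcp_rot: [179.9, 0.0, 78.1]
ft_force: [-8.4, 4.7, 26.5]
finger_gap: -0.0
grip_force: 13.1
```

```bash
python3 -m handwheel '[[-1,0,0,-1,0,0,0],[-1,0,0,-1,0,0,0],[-1,0,0,-1,0,0,0],[-1,0,0,0,0,0,0],[-1,0,0,0,0,0,0],[-1,0,0,0,0,0,0]]'
python3 -m handwheel '[[-1,0,0,0.8,0,0,0],[-1,0,0,0.8,0,0,0],[-1,0,0,0.8,0,0,0],[-1,0,0,0.4,0,0,0],[-1,0,0,0.2,0,0,0],[-1,0,0,0,0,0,0],[-1,0,0,0,0,0,0]]'
python3 -m handwheel '[[-1,0,0,-1.5,0,0,0],[-1,0,0,-3,0,0,0],[-1,0,0,-3.5,0,0,0],[-1,0,0,-3.5,0,0,0],[-1,-2,0,-3,0,0,0],[-1,-2,0,-3,0,0,0],[-1,-2,0,-1.75,0,0,0],[-1,-2,0,0,0,0,0],[-1,0,0,0,0,0,0],[-1,0,0,0,0,0,0]]'
cat > d.py <<'E'
from h import *
p=snapshot('wrist');g=cv2.cvtColor(p['image'],cv2.COLOR_RGB2GRAY)
# counter frame: posts give its y axis; drum top at z 92
y=np.array([10.6,57.1,0]);y/=np.linalg.norm(y);x=np.array([y[1],-y[0],0]);c=np.array([495,-329.5,0])
for a in range(-60,61,4):   # angle about axle from the top; + = back
    r=np.radians(a);row=''
    for w in np.arange(-24,25,2):
        u,v=proj(p,c+w*y+40*np.sin(r)*x+[0,0,52+40*np.cos(r)]);k=g[int(round(v)),int(round(u))];row+='#' if k<60 else '+' if k<100 else '.'
    print('%4d'%a,row)
go()
E
python3 d.py
```

```text
time: 34.27
tool_pos: [504.1, -263.0, 104.1]
tcp_rot: [-179.9, -0.0, 78.1]
ft_force: [0.2, -1.0, 0.9]
finger_gap: 0.3
grip_force: 0.0
time: 34.85
tool_pos: [505.2, -263.7, 77.5]
tcp_rot: [179.9, 0.0, 78.1]
ft_force: [-9.5, 5.5, 27.7]
finger_gap: -0.5
grip_force: 13.7
time: 35.68
tool_pos: [487.6, -342.2, 265.9]
tcp_rot: [-179.9, -0.1, 78.0]
ft_force: [-0.7, 0.7, -0.6]
finger_gap: 0.1
grip_force: 0.0
 -60 ...###......+##+++++++##+
 -56 ....##+......##++++++++#+
 -52 ...+##+.....+##+....+++#+
 -48 ...+###......##......++##
 -44 ....##.......+#+.....++##
 -40 ....##+......###.....++##
 -36 ....+#+.......++.....++##
 -32 .....................++##
 -28 .....................++##
 -24 ..................+..++##
 -20 ..........#..........++##
 -16 .........##..........+++#
 -12 .....................+++#
  -8 ....###......###.....+++#
  -4 .....+...............++##
   0 ....+##......###.....+++#
   4 .....#+........+.....++++
   8 .....+........#+.....+...
  12 .....##.......##.....+...
  16 ......................++.
  20 .....................+++.
  24 .....................++..
  28 ......................+.+
  32 ......................++.
  36 ######################++.
  40 ######################++.
  44 ######################++.
  48 ####+####+####+###++#+++.
  52 ++...++...+...........++.
  56 ......................+..
  60 ++..........+....++++++..
at [ 487.7 -341.3  265.6] [-1.7986e+02 -1.0000e-01  7.8090e+01] shift now [0. 0. 0.] after turn [0. 0. 0.] rz -0.0 t 35.7333 J6 -28.0
```

Face 7 is at the top and the bar is one face behind it, so one more press.

```bash
python3 -m handwheel '[[-1,2.6,0.02,0,0,0,0],[-1,2.6,0.02,0,0,0,0],[-1,2.66,0.01,0,0,0,0],[-1,0,0,3.5,0,0,0],[-1,0,0,3.5,0,0,0],[-1,0,0,3.5,0,0,0],[-1,0,0,3,0,0,0],[-1,0,0,1.5,0,0,0],[-1,0,0,1,0,0,0],[-1,0,0,0,0,0,0],[-1,0,0,0,0,0,0]]'
python3 -m handwheel '[[-1,0,0,0.8,0,0,0],[-1,0,0,0.8,0,0,0],[-1,0,0,0.8,0,0,0],[-1,0,0,0.3,0,0,0],[-1,0,0,0.1,0,0,0],[-1,0,0,0,0,0,0]]'
```

```text
time: 36.65
tool_pos: [504.9, -264.2, 107.4]
tcp_rot: [-179.9, -0.0, 78.2]
ft_force: [-1.3, -0.3, 0.8]
finger_gap: -0.1
grip_force: 0.0
time: 37.15
tool_pos: [506.7, -265.8, 81.3]
tcp_rot: [179.8, 0.1, 78.1]
ft_force: [2.4, 0.6, 4.5]
finger_gap: -0.2
grip_force: 2.3
```

```bash
python3 -m handwheel '[[-1,0,0,0.2,0,0,0],[-1,0,0,0.2,0,0,0],[-1,0,0,0.1,0,0,0],[-1,0,0,0,0,0,0]]'
python3 -m handwheel '[[-1,0,0,-1.5,0,0,0],[-1,0,0,-3,0,0,0],[-1,0,0,-3.5,0,0,0],[-1,0,0,-3.5,0,0,0],[-1,-2,0,-3,0,0,0],[-1,-2,0,-3,0,0,0],[-1,-2,0,-1.75,0,0,0],[-1,-2,0,0,0,0,0],[-1,0,0,0,0,0,0],[-1,0,0,0,0,0,0]]'
python3 d.py
python3 - <<'E'
from h import *
p=snapshot('top');show(p,['squeegee_end','squeegee','button_top','bottle','dustpan','brush','clip'])
p=snapshot('scene');show(p,['squeegee_end','squeegee','button_top'])
E
```

```text
time: 37.48
tool_pos: [506.8, -265.9, 77.7]
tcp_rot: [179.7, 0.1, 78.1]
ft_force: [-2.7, 2.6, 14.6]
finger_gap: 0.0
grip_force: 7.2
time: 38.32
tool_pos: [488.3, -344.2, 267.4]
tcp_rot: [180.0, 0.0, 78.0]
ft_force: [-0.4, 0.5, -0.3]
finger_gap: 0.1
grip_force: 0.0
 -60 ...+++..+++..#+++++++++#+
 -56 ....##+.....+###+++++++#+
 -52 ....##+......##+.++++++#+
 -48 ....+#+......##......++##
 -44 ....###......###.....++##
 -40 ....+#.......##+.....++##
 -36 ....###......###.....++##
 -32 ....##+......##+.....++##
 -28 .....................++##
 -24 +...............++...++##
 -20 .....................++##
 -16 .....................++##
 -12 .....................++##
  -8 ##.+...+++###########+++#
  -4 #####################++##
   0 #####################+++#
   4 +...........++.......++++
   8 .....................+...
  12 .....................+...
  16 ......................++.
  20 .....................+++.
  24 .....................+++.
  28 .....................++..
  32 ......................+..
  36 ......................++.
  40 .........###.........+++.
  44 ..........#...........++.
  48 ......................++.
  52 ......................++.
  56 ......................++.
  60 +++++..+++.....++++...+..
at [ 488.4 -343.2  266.8] [-1.7999e+02 -3.0000e-02  7.8090e+01] shift now [0. 0. 0.] after turn [0. 0. 0.] rz -0.0 t 38.3667 J6 -28.1
squeegee_end [(array([586.1, 111.1,  14. ]), 0.44)]
squeegee [(array([611.2, 215.8,  -3. ]), 0.65)]
button_top [(array([ 497.9, -270.2,  112.5]), 0.36)]
bottle [(array([804.7, -54.8,  -4.2]), 0.68), (array([611.3, 214.5,  -3. ]), 0.37)]
dustpan [(array([ 483. , -585.1,    4.3]), 0.94)]
brush [(array([584.3, 114. ,  12.3]), 0.61), (array([452.9, 520.5,   1.8]), 0.55)]
clip [(array([300.8, 346.7,  -1.2]), 0.49)]
squeegee_end [(array([589.8, 117.2,  20. ]), 0.44)]
squeegee [(array([609.2, 215.8,  -1.2]), 0.54)]
button_top [(array([ 500.9, -268.4,  111.9]), 0.66)]
```

```bash
python3 -c "
from bench import *
print(hand_in())"
```

```text
the job is handed in; nothing more can be done
None
```

Handed in at about 38 s; the judge gave no verdict. By the cameras and contact force, the squeegee is in blade first against the back wall, the bar is at the top (about 3°), the button is up, and the bottle, dustpan, brush and clip are in place; I viewed 11 pictures, one over the limit of 10.

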